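# Pack the drawing box and lock its divider one hole tighter

### The arm

A 6-joint arm with a two-finger parallel gripper is mounted at the origin on the work surface. World frame = base frame: x ahead of the robot, y to its left, z up, the work surface at z = 0. Lengths are in m, angles in rad, forces in N, time in s.
With the tool pointing down it reaches from about 0.35 to 0.975 m from the base axis. Payload 4.9 kg.
Tool frame: the origin (TCP) lies midway between the tips of the shut fingers; the grasp point (between the pads) lies 19 mm behind it; z points along the fingers, y is the direction in which the jaws open and shut (so a half turn about z gives the same grasp; the last joint's range is limited). The gripper opens to 85 mm and grips with 20 to 120 N. Pads are 22 mm wide; open, the fingers measure 114 mm over their backs; the gripper's body (76 mm by 85 mm) begins 54 mm behind the grasp point. The pads swing forward as they close: fully open they stand 13 mm farther back than shut.
Start: joints at [-1.431, 0.053, 1.613, -0, 1.476, -0.119], TCP at [0.16, -0.604, 0.231] pointing down, gripper open.
Joint ranges: [-3.01, 3.01], [-1.01, 2.22], [0.06, 2.58], [-1.02, 4.17], [0.09, 2.62], [-3.14, 3.14]. Speed limits (rad/s): [2.57, 2.57, 3.14, 3.14, 3.14, 3.14].

### API

Orientations are given as a rotation vector (axis times angle).
In Python, from station import ctrl gives the robot as it stands.
- The arm moves only by the tool jog_arm, never from a script. Its argument "steps" is a list of rows, each an object of numbers: "dx", "dy", "dz": the shift along the world's x, y, z in units of 60 mm (1.0 is 60 mm); "twist": the turn about the world's z in units of 10 degrees (1.0 is 10 degrees). A call has 1 to 5 rows; each row is the pose to reach, as a shift and turn from the pose measured when the call began; what a row does not reach only later rows make up. A row lasts 1/8 s, in which the tool goes at most 62.5 mm and 10.7 degrees, less where a joint would pass 70% of its speed; a pose out of reach is approached as far as the arm can. A call with a gripper value outside its range is refused whole. "gripper" is the closure in counts, from 0 (fully open) to 255 (shut), set as the call begins (left out, the last holds). The fingers move at their own pace and stop on an object; "newtons" is the grip in N (left out, the last holds). Time passes only in rows, so rows that repeat a pose let the fingers close. It gives the time, the measured TCP pose, the force and the opening at its end, in the units of the state.
- ctrl.get_obs(): the state, without advancing time (a new reading comes with each control period).
- ctrl.get_image(name): name is "side" or "top" or "wrist"; returns a dict with "frame" (400x640x3 uint8, red, green, blue), "range_z" (400x640 float32, m along the optical axis (not along the pixel's ray), 0 where there is no reading), "fx", "fy", "cx", "cy" (pixels), "D" ([k1, k2, p1, p2, k3] as OpenCV has them; the pictures are not rectified), "extrinsics" (4x4, takes a point from camera to world coordinates). Camera axes: x right, y down, z forward; pixel columns grow to the right and rows downward; lengths in m; the calibration is good to about 2 mm. A picture is of the moment at which its call begins.
- ctrl.finish_job(): hands the job in, once; it reports no verdict.
The state is a dict: "t": time; "q": joint angles; "dq": joint speeds; "effort": joint torques, N m; "tool_pos": TCP position; "tool_rot": TCP orientation; "contact_force": force on the tool from outside, world axes, zero at the start; "wrist_torque": the same for the moment, N m; "opening": finger opening in m.
Only numpy, scipy, OpenCV 4.12 (cv2) and the standard library are available. Lean on these libraries where they do the work, as an engineer would, in place of code of your own. Each camera call takes 0.05 s, during which the arm holds its last target.

### The job

Put the jar and the square tin side by side in the empty bay of the wooden box, both standing upright; lower them in, do not tip or drop them. Then pull the divider's black knob up until its pin is clear of the rail, slide the divider one hole towards the jar and tin so that they are packed close, and let the pin go fully home in that hole. Finish while still gripping the knob with the pin fully home - do not let go of it - and leave the mug, the book and the tape roll where they are.

Things in the scene. Friction and masses are not known exactly. Their poses are not given: they have to be found in the camera images.
- box: Open wooden box fixed to the desk, outer 68 (its x) x 210 (its y) mm, walls 38 high, 5 thick, inner floor 6 above the desk. Origin: centre of its underside; z up. Pack bay: from the inner end wall at y = -100 to the divider. The rear part, y above +30, holds three short sticks fixed to it. Outside its +x wall (x = 36 to 58) runs a metal rail, see next_hole.
- bay_end (a point): On the box's inner floor, at the foot of the inner face of the pack bay's end wall, middle of its width. Same axes as the box: the box's +y runs from here towards the divider.
- next_hole (a point): Centre of the mouth of the next hole, on the rail's top (36 mm above the desk); at x = +47, y = -4 in the box's frame. The rail has three 10.5 mm holes at y = +26 (where the pin starts, hidden under the divider's arm), -4 and -34: spaced 30 mm. Same axes as the box.
- divider_face (a point): Middle of the divider's face towards the pack bay, 25 mm above the desk. The divider is a wooden plate 8 thick, top 42 above the desk; a steel arm on it (18 wide, top at 48) reaches over the rail and carries the plunger in a boss (18 dia, top at 57). The bay is 122 mm long at the start, 92 after one hole.
- knob: Round black knob on top of the plunger, 24 dia, 22 tall, upright axis, on the divider's arm over the rail (47 mm in +x from the box's middle). Origin: centre of its underside, 62 mm above the desk with the pin home; it rises with the pin and travels with the divider. Gripped and raised it is pulled against a spring.
- knob_grip (a point): Centre of the knob, 11 mm above its underside (73 mm above the desk with the pin home): where to pinch it.
- plunger (a joint): Lift of the knob and its pin in m: 0 = pin fully home (12 mm deep in the rail), above 0.012 its round tip (pin 7 dia) is clear of the rail, stop at 0.018. The spring pushes it down with about 3 N at 0 and 6 N at 0.015. Let down between holes, the pin rests on the rail at 0.012.
- divider (a joint): Slide of the divider towards the bay end in m: 0 at the start hole, 0.030 at the next hole, 0.060 at the last; the pin has about 1.7 mm play in a hole. Free to slide (about 2 N) when the pin is clear, otherwise locked.
- jar: Round white jar with a black lid of the same width, 44 dia, 80 tall, about 0.22 kg, standing on the desk. Origin: centre of its underside; z up.
- tin: Square metal tin with a lid, 42 x 42 x 84 tall, about 0.25 kg, standing on the desk. Origin: centre of its underside; z up, x and y square to its sides.
- mug: Bystander: terracotta mug with brushes, 78 dia, 90 tall (brushes to 160), handle towards its +y. Origin: centre of its underside.
- book: Bystander: closed book lying flat, 120 x 170 x 26. Origin: centre of its underside.
- tape_roll: Bystander: cardboard-coloured roll of tape lying flat, 90 dia, 22 high. Origin: centre of its underside.
There are look-alikes about, which are no part of the job. What is shaped like the box but purple is not meant. What is shaped like the tin but green is not meant.

How it is judged:
On the way, in this order (a step that is already met when the one before it is completed fails the run):
1. jar and tin stand upright on the floor of the pack bay, let go (z of each of jar, tin in the frame of box below 0.01 m and x of jar in the frame of box between -0.012 and 0.012 m and y of jar in the frame of box between -0.085 and 0.005 m and angle between each of jar, tin's own z axis and vertical below 0.12 rad and x of tin in the frame of box between -0.012 and 0.012 m and y of tin in the frame of box between -0.085 and 0.005 m and contact force between the fingers and jar below 0.2 N and contact force between the fingers and tin below 0.2 N), for 0.2 s.
2. the pin is pulled clear of the rail (value of joint plunger above 0.0115 m), for 0.1 s.
At the end, for the whole second after the job is handed in: The divider is one hole on (slide 27 to 33 mm), the pin is home to within 3 mm, the fingers still hold the knob (over 2 N), and jar and tin stand upright (within 0.12 rad) on the bay's floor between end wall and divider (value of joint divider between 0.027 and 0.033 m and value of joint plunger below 0.003 m and contact force between the fingers and knob above 2 N and z of each of jar, tin in the frame of box below 0.01 m and x of jar in the frame of box between -0.012 and 0.012 m and y of jar in the frame of box between -0.085 and -0.025 m and angle between each of jar, tin's own z axis and vertical below 0.12 rad and x of tin in the frame of box between -0.012 and 0.012 m and y of tin in the frame of box between -0.085 and -0.025 m); the arm keeps its last pose, push and grip.
It fails at once if jar dropped or thrown (linear speed of jar above 0.8 m/s and contact force between the fingers and jar below 0.1 N).
It fails at once if tin dropped or thrown (linear speed of tin above 0.8 m/s and contact force between the fingers and tin below 0.1 N).
It fails at once if jar or tin tipped over (angle between any of jar, tin's own z axis and vertical above 0.7 rad).
It fails at once if a bystander is pushed away (distance of any of mug, book, tape_roll from where it was at the start of the episode above 0.03 m).
It also fails if it takes over 56 s, if anything falls off the work surface, if the arm or the gripper's body presses on something with over 40 N, if the wrist force passes 120 N, or if a joint passes its speed limit or range.

## Working session

There is one attempt and no reset: what is moved stays moved. The work goes in short steps, Python scripts to look and compute and a tool call to move; the robot and the scene stay as the last step left them, time stands still between calls to the robot, and variables do not carry over. Pictures are saved under pics/ and viewed, and the job is handed in when it is done.

Besides the shell and the picture viewer there is one more tool, called after "Emit:" as name([rows], argument=value, ...), one row to a line, values as JSON. jog_arm: Moves the arm, as the interface text tells. Its arguments: {"type":"object","properties":{"steps":{"type":"array"},"gripper":{"type":"number"},"newtons":{"type":"number"}},"required":["steps"]}

```bash
mkdir -p pics; ls; cat > h.py <<'E'
import numpy as np,cv2
from station import ctrl
def grab(n):
    im=ctrl.get_image(n); np.savez(f'{n}.npz',**{k:np.array(v) for k,v in im.items()}); return im
def save(n,f): 
    im=grab(n); cv2.imwrite(f'pics/{f}.png',np.array(im['frame'])[:,:,::-1]); return im
def cloud(im):
    z=np.array(im['range_z'],float); h,w=z.shape
    K=np.array([[im['fx'],0,im['cx']],[0,im['fy'],im['cy']],[0,0,1]],float)
    u,v=np.meshgrid(np.arange(w),np.arange(h))
    p=cv2.undistortPoints(np.stack([u,v],-1).reshape(-1,1,2).astype(float),K,np.array(im['D'],float)).reshape(h,w,2)
    P=np.concatenate([p*z[...,None],z[...,None]],-1); E=np.array(im['extrinsics'])
    W=P@E[:3,:3].T+E[:3,3]; W[z==0]=np.nan
    return W
E
python3 - <<'E'
from h import *
for n in ['top','side','wrist']:
    im=save(n,n+'0'); print(n,np.array(im['extrinsics']).round(3).tolist(),im['fx'])
o=ctrl.get_obs(); print(o)
E
```

```text
pics
top [[-0.026, -0.994, 0.103, 0.447], [-1.0, 0.025, -0.012, 0.058], [0.009, -0.103, -0.995, 1.246], [0.0, 0.0, 0.0, 1.0]] 473.52916499404404
side [[-0.953, -0.168, 0.253, 0.224], [-0.304, 0.504, -0.809, 1.144], [0.009, -0.847, -0.531, 0.81], [0.0, 0.0, 0.0, 1.0]] 496.80942058319243
wrist [[0.256, -0.914, -0.315, 0.242], [-0.967, -0.243, -0.082, -0.582], [-0.002, 0.326, -0.945, 0.373], [0.0, 0.0, 0.0, 1.0]] 309.1637907957402
{'t': 0.15, 'q': array([-1.43099787e+00,  5.32076120e-02,  1.61398551e+00, -4.31786977e-06,
        1.47600146e+00, -1.19019710e-01]), 'dq': array([-0.00039986, -0.00241781, -0.00627805, -0.00264009,  0.00026259,
       -0.00033206]), 'effort': array([ 3.47828900e-04, -3.94239235e+01, -3.70721984e+01, -1.48404024e-04,
        4.65790392e-03,  1.77770225e-07]), 'tool_pos': array([ 0.15988002, -0.60369826,  0.23033982]), 'tool_rot': array([-3.11373519e+00, -4.05210778e-01,  3.28766714e-05]), 'contact_force': array([-0.89703664,  0.33834695, -0.40940992]), 'wrist_torque': array([-0.04698832,  0.01788187, -0.06578114]), 'opening': 0.08507366584041363}
```

View pics/top0.png

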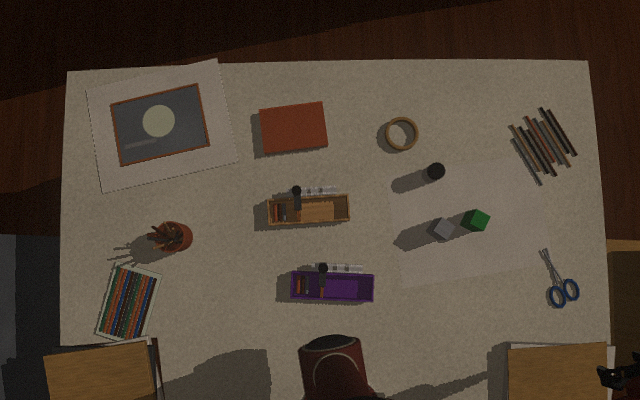

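View pics/side0.png

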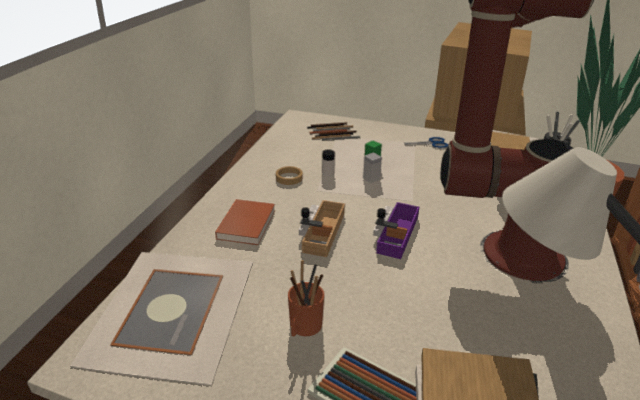

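View pics/wrist0.png

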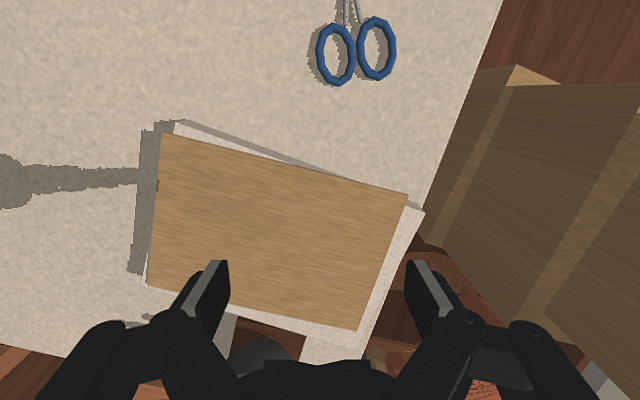

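```bash
cat > m.py <<'E'
from h import *
def load(n): 
    d=np.load(f'{n}.npz'); return {k:d[k] for k in d}
def pts(W,c,r,z0,z1):
    p=W[np.linalg.norm(W[...,:2]-np.array(c),axis=-1)<r]; return p[(p[:,2]>z0)&(p[:,2]<z1)]
E
python3 - <<'E'
from m import *
im=load('top');W=cloud(im)
for nm,(u,v) in dict(jar=(436,171),tin=(443,229),green=(477,220),boxfloor=(320,212),knob=(296,190),desk=(380,260),mug=(175,236),book=(293,128),tape=(402,120),right=(348,209),left=(270,212)).items(): print(nm,W[v,u].round(4))
for nm,(u,v),z0 in (('jar',(436,171),.07),('tin',(443,229),.075),('green',(477,220),.075),('knob',(296,190),.065)):
    p=pts(W,W[v,u,:2],.04,z0,.1); r=cv2.minAreaRect(p[:,:2].astype(np.float32)*1000); print(nm,len(p),p.mean(0).round(4),r)
c=W[212,320,:2]
p=pts(W,c,.13,.033,.040); r=cv2.minAreaRect(p[:,:2].astype(np.float32)*1000); print('box rims',len(p),r)
S=cloud(load('side'))
for nm,(u,v),z0 in (('jar',(436,171),.06),('tin',(443,229),.06)):
    p=pts(S,W[v,u,:2],.04,z0,.1); print(nm,len(p),p.mean(0),p.max(0), p.min(0))
E
```

```text
jar [ 0.6205 -0.2552  0.0825]
tin [nan nan nan]
green [ 0.4945 -0.3521  0.0862]
boxfloor [0.5302 0.0374 0.0084]
knob [0.5811 0.0964 0.0833]
desk [ 0.4006 -0.1166  0.0013]
mug [0.4739 0.3919 0.104 ]
book [0.7527 0.1029 0.0244]
tape [ 0.7704 -0.1885  0.0167]
right [ 0.534  -0.034   0.0385]
left [0.5333 0.1681 0.0106]
jar 240 [ 0.6212 -0.2556  0.0805] ((621.078125, -255.9024658203125), (40.47803497314453, 42.045021057128906), 0.1423107385635376)
tin 0 [nan nan nan] ((0.0, 0.0), (0.0, 0.0), 0.0)
green 293 [ 0.4956 -0.3578  0.0849] ((496.0111999511719, -359.20941162109375), (42.7713623046875, 43.25286102294922), 60.46190643310547)
knob 78 [0.5823 0.0964 0.0838] ((582.388671875, 96.34619140625), (19.916595458984375, 22.14756202697754), 88.15349578857422)
box rims 539 ((549.5894165039062, 63.352230072021484), (92.37333679199219, 199.32347106933594), 2.4534873962402344)
jar 130 [ 0.61871918 -0.24890947  0.07411662] [ 0.64078491 -0.23081304  0.08274567] [ 0.59831603 -0.28340532  0.06009513]<stdin>:5: RuntimeWarning: Mean of empty slice.
  ret = um.true_divide(
<stdin>:10: RuntimeWarning: Mean of empty slice.
Traceback (most recent call last):
ValueError: zero-size array to reduction operation maximum which has no identity
```

```bash
cat >> m.py <<'E'
def plane(im,uv,z):
    K=np.array([[im['fx'],0,im['cx']],[0,im['fy'],im['cy']],[0,0,1]],float);E=np.array(im['extrinsics'])
    p=cv2.undistortPoints(np.array(uv,float).reshape(-1,1,2),K,np.array(im['D'],float)).reshape(-1,2)
    d=np.c_[p,np.ones(len(p))]@E[:3,:3].T
    return E[:3,3]+d*((z-E[2,3])/d[:,2])[:,None]
E
python3 - <<'E'
from m import *
im=load('top');print(plane(im,[(443,229)],.084))
f=im['frame'][:,:,::-1]
c=cv2.resize(f[150:260,380:500],None,fx=6,fy=5,interpolation=cv2.INTER_CUBIC);c=cv2.convertScaleAbs(c,alpha=1.8)
cv2.imwrite('pics/crop1.png',c)
E
```

```text
[[ 0.47484692 -0.26495196  0.084     ]]
```

View pics/crop1.png

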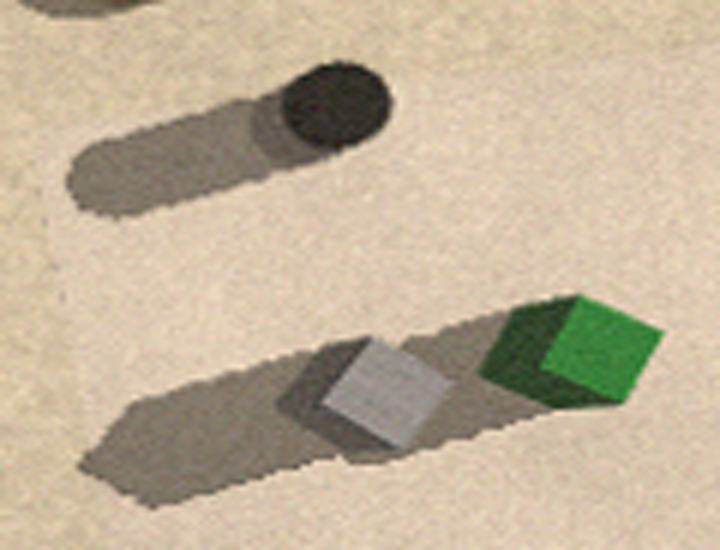

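Tin top (grey) has crop corners (373,337), (454,382), (402,449), (322,403); the green decoy lies right of it and the jar lid is at (337,105).

```bash
python3 - <<'E'
from m import *
im=load('top')
c=np.array([(373,337),(454,382),(402,449),(322,403)],float)
uv=np.c_[380+(c[:,0]+.5)/6-.5,150+(c[:,1]+.5)/5-.5]
p=plane(im,uv,.084);print(p.round(4),p.mean(0))
for i in range(4):
    d=p[(i+1)%4]-p[i];print(np.linalg.norm(d),np.degrees(np.arctan2(d[1],d[0])))
j=np.array([(337,105)]);print(plane(im,np.c_[380+(j[:,0]+.5)/6-.5,150+(j[:,1]+.5)/5-.5],.08))
R=cv2.Rodrigues(ctrl.get_obs()['tool_rot'])[0];print(R)
E
```

```text
[[ 0.5047 -0.2633  0.084 ]
 [ 0.4813 -0.2964  0.084 ]
 [ 0.4489 -0.2728  0.084 ]
 [ 0.4726 -0.2402  0.084 ]] [ 0.47687798 -0.26815801  0.084     ]
0.04049906362301624 -125.18413191992656
0.04013342640734704 143.96248853548713
0.04026325672368432 53.86332499775421
0.03946123772386457 -35.701564203418656
[[ 0.62191112 -0.25525067  0.08      ]]
[[ 9.66693045e-01  2.55938479e-01 -2.27474226e-04]
 [ 2.55938512e-01 -9.66691762e-01  1.58569622e-03]
 [ 1.85943219e-04 -1.59110093e-03 -9.99998717e-01]]
```

Emit:
jog_arm([
  {"dx": 5.28,"dy": 5.59,"dz": 0.3,"twist": 3.95},
  {"dx": 5.28,"dy": 5.59,"dz": 0.3,"twist": 3.95},
  {"dx": 5.28,"dy": 5.59,"dz": 0.3,"twist": 3.95},
  {"dx": 5.28,"dy": 5.59,"dz": 0.3,"twist": 3.95},
  {"dx": 5.28,"dy": 5.59,"dz": 0.3,"twist": 3.95},
], gripper=0, newtons=40)

```text
t: 0.78
tool_pos: [0.3752, -0.3752, 0.2427]
tool_rot: [-2.794, -1.434, 0.001]
contact_force: [0.8, -0.9, 0.3]
opening: 0.085
```

Emit:
jog_arm([
  {"dx": 1.7,"dy": 1.79},
  {"dx": 1.7,"dy": 1.79},
  {"dx": 1.7,"dy": 1.79},
  {"dx": 1.7,"dy": 1.79},
])

```text
validation failed for argument at $.st...
```

```bash
python3 - <<'E'
from h import *
save('wrist','w1'); o=ctrl.get_obs();print(o['t'],o['tool_pos'],o['tool_rot'])
E
```

```text
0.825 [ 0.37957294 -0.37016188  0.24306617] [-2.78765931 -1.44166476 -0.00772319]
```

View pics/w1.png

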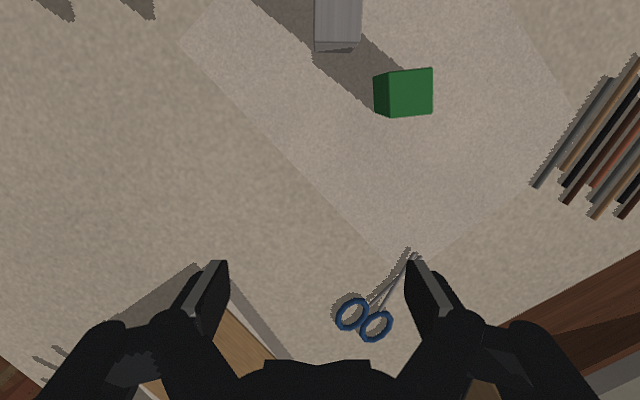

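The view shows the grey tin at top (338,20) and the green decoy at (405,92). The jog was refused, probably because each row needs every key.

Emit:
jog_arm([
  {"dx": 1.62,"dy": 1.7,"dz": 0,"twist": 0},
  {"dx": 1.62,"dy": 1.7,"dz": 0,"twist": 0},
  {"dx": 1.62,"dy": 1.7,"dz": 0,"twist": 0},
  {"dx": 1.62,"dy": 1.7,"dz": 0,"twist": 0},
])

```text
t: 1.32
tool_pos: [0.4774, -0.267, 0.2427]
tool_rot: [-2.785, -1.446, -0.007]
contact_force: [-0.1, -0.5, -0.3]
opening: 0.0853
```

```bash
python3 - <<'E'
from h import *
save('wrist','w2'); o=ctrl.get_obs();print(o['t'],o['tool_pos'],o['tool_rot'])
E
```

```text
1.375 [ 0.47671295 -0.26793084  0.24269895] [-2.78628259 -1.44343892 -0.00646761]
```

View pics/w2.png

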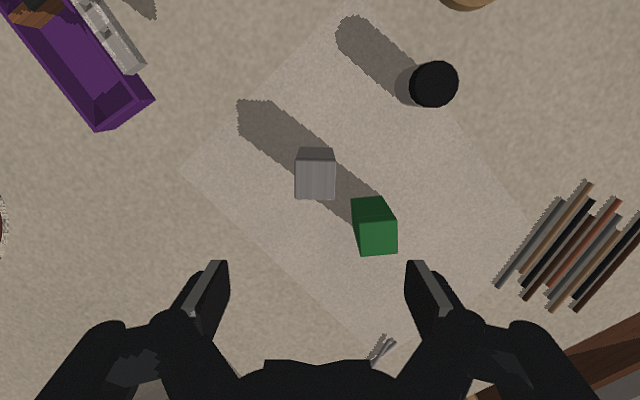

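```bash
python3 - <<'E'
from m import *
im=load('wrist');f=im['frame'][:,:,::-1]
c=cv2.resize(f[50:220,270:480],None,fx=3.5,fy=3.5,interpolation=cv2.INTER_CUBIC);c=cv2.convertScaleAbs(c,alpha=1.5)
cv2.imwrite('pics/crop2.png',c)
W=cloud(im);print(W[180,315],W[85,433],W[240,378])
p=pts(W,W[85,433,:2],.035,.07,.09);print(p.mean(0),cv2.minAreaRect(p[:,:2].astype(np.float32)*1000))
E
```

```text
[ 0.47676755 -0.26498859  0.08275546] [ 0.61973281 -0.25395255  0.07916121] [ 0.49391939 -0.35914103  0.08292459]
[ 0.62142701 -0.25390173  0.07938371] ((622.2855224609375, -254.9647216796875), (41.23495864868164, 41.498722076416016), 55.67363739013672)
```

View pics/crop2.png

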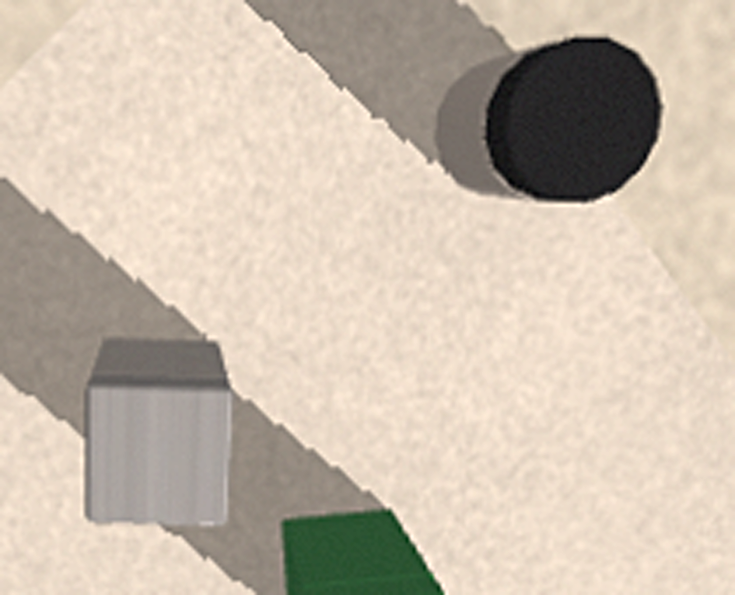

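```bash
python3 - <<'E'
from m import *
im=load('wrist');W=cloud(im)
c=np.array([(91,387),(230,388),(226,522),(86,521)],float)
uv=np.c_[270+(c[:,0]+.5)/3.5-.5,50+(c[:,1]+.5)/3.5-.5]
p=plane(im,uv,.083);print(p.round(4),p.mean(0))
for i in range(4):
    d=p[(i+1)%4]-p[i];print(np.linalg.norm(d),np.degrees(np.arctan2(d[1],d[0])))
p=pts(W,(.477,-.266),.033,.075,.09);print(len(p),p.mean(0),cv2.minAreaRect(p[:,:2].astype(np.float32)*1000))
a=2*np.arctan2(1.4434,2.7863);print(np.degrees(a))
E
```

```text
[[ 0.4728 -0.2373  0.083 ]
 [ 0.5049 -0.2602  0.083 ]
 [ 0.4815 -0.2928  0.083 ]
 [ 0.4478 -0.2688  0.083 ]] [ 0.47674766 -0.26474617  0.083     ]
0.0394055117456247 -35.499524308672264
0.04010798139312635 -125.68654730956649
0.041336004212655014 144.49901521890533
0.040159655501329286 51.558167095058565
1706 [ 0.47741929 -0.26308317  0.08355962] ((476.6593017578125, -264.4030456542969), (42.53493118286133, 41.99872589111328), 53.45317459106445)
54.771445583636904
```

Emit:
jog_arm([
  {"dx": 0,"dy": 0.04,"dz": -1,"twist": -0.08},
  {"dx": 0,"dy": 0.04,"dz": -2,"twist": -0.08},
  {"dx": 0,"dy": 0.04,"dz": -2.8,"twist": -0.08},
  {"dx": 0,"dy": 0.04,"dz": -3.28,"twist": -0.08},
  {"dx": 0,"dy": 0.04,"dz": -3.28,"twist": -0.08},
])

```text
t: 2.0
tool_pos: [0.4738, -0.2651, 0.0429]
tool_rot: [-2.792, -1.419, -0.002]
contact_force: [0.1, -0.7, 0.3]
opening: 0.0853
```

Emit:
jog_arm([
  {"dx": 0,"dy": 0,"dz": 0,"twist": 0},
  {"dx": 0,"dy": 0,"dz": 0,"twist": 0},
  {"dx": 0,"dy": 0,"dz": 0,"twist": 0},
  {"dx": 0,"dy": 0,"dz": 0,"twist": 0},
  {"dx": 0,"dy": 0,"dz": 0,"twist": 0},
], gripper=255, newtons=40)

```text
t: 2.62
tool_pos: [0.4749, -0.2662, 0.0447]
tool_rot: [-2.795, -1.42, -0.003]
contact_force: [-0.7, -0.6, 6.2]
opening: 0.0415
```

Emit:
jog_arm([
  {"dx": 0,"dy": 0,"dz": 0.5,"twist": 0},
  {"dx": 0,"dy": 0,"dz": 1.4,"twist": 0},
  {"dx": 0.2,"dy": 0.9,"dz": 2.3,"twist": 1},
  {"dx": 0.5,"dy": 1.8,"dz": 2.8,"twist": 2},
  {"dx": 0.9,"dy": 2.7,"dz": 2.9,"twist": 3},
])

```text
t: 3.25
tool_pos: [0.5252, -0.1137, 0.2187]
tool_rot: [-2.33, -2.102, -0.003]
contact_force: [1.1, -0.1, -2.4]
opening: 0.0415
```

```bash
python3 - <<'E'
from m import *
im=save('wrist','w3');W=cloud(im)
p=pts(W,(.537,.065),.14,.033,.0395);print(len(p),cv2.minAreaRect(p[:,:2].astype(np.float32)*1000))
T=cloud(load('top'));p=pts(T,(.537,.065),.14,.033,.0395)
for y0 in (-.03,0,.03,.06,.12,.15):
    q=p[(abs(p[:,1]-y0)<.006)]; print(y0,np.sort(q[:,0])[[0,1,-2,-1]] if len(q)>3 else q)
E
```

```text
2750 ((495.1331787109375, 11.136390686035156), (90.55561065673828, 205.69631958007812), 84.40776062011719)
-0.03 [0.50839696 0.5084965  0.57522294 0.57547496]
0 [0.50675524 0.50681969 0.59674924 0.59708166]
0.03 [0.50497584 0.50498209 0.59553684 0.59559614]
0.06 [0.39896161 0.39925267 0.5958549  0.59593185]
0.12 [0.50203855 0.50227947 0.59230258 0.59234383]
0.15 [0.50017045 0.50032753 0.56693682 0.56694648]
```

View pics/w3.png

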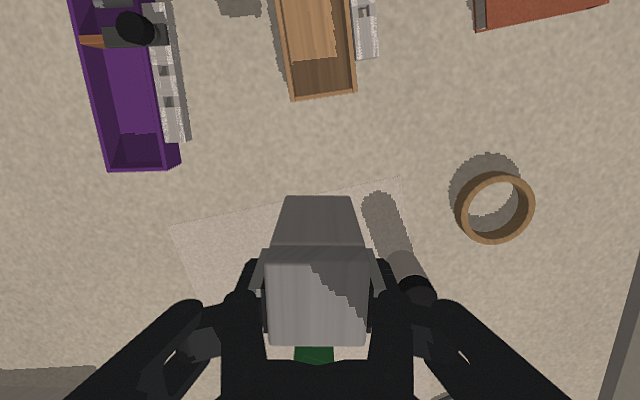

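The tin is held squarely between the fingers; the wooden box's bay end is at (325,95) in the picture, with the purple decoy to the left.

Emit:
jog_arm([
  {"dx": 0.25,"dy": 1.0,"dz": 0,"twist": 0.85},
  {"dx": 0.25,"dy": 1.4,"dz": 0,"twist": 0.85},
  {"dx": 0.25,"dy": 1.4,"dz": 0,"twist": 0.85},
  {"dx": 0.25,"dy": 1.4,"dz": 0,"twist": 0.85},
])

```text
t: 3.8
tool_pos: [0.542, -0.0228, 0.2184]
tool_rot: [-2.152, -2.277, -0.011]
contact_force: [-0.3, -1.0, -2.8]
opening: 0.0415
```

```bash
python3 - <<'E'
from m import *
im=save('wrist','w4');W=cloud(im)
o=ctrl.get_obs();print(o['t'],o['tool_pos'],o['tool_rot'])
p=pts(W,(.537,.065),.14,.035,.0395)
for y0 in (-.02,0,.02,.04,.06,.12):
    q=p[(abs(p[:,1]-y0)<.002)]; print(y0,len(q),q[:,0].min(),q[:,0].max(),np.sort(q[:,0])[::max(1,len(q)//10)].round(4))
for x0 in (.52,.53,.54,.55): print(x0,p[abs(p[:,0]-x0)<.002][:,1].min())
u=pts(W,(.537,.065),.14,.078,.09);u=u[u[:,1]>.05];print('knob',len(u),u.mean(0),cv2.minAreaRect(u[:,:2].astype(np.float32)*1000))
E
```

```text
3.85 [ 0.54210785 -0.02324441  0.21860612] [-2.15312904 -2.27639185 -0.01099161]
-0.02 36 0.5058355442944455 0.5737784582865431 [0.5058 0.5068 0.5071 0.5081 0.5091 0.5101 0.5103 0.5695 0.5705 0.5716
 0.5718 0.5727]
0 97 0.5053248853472003 0.5969541201608366 [0.5053 0.5075 0.568  0.5709 0.5755 0.5785 0.5819 0.5849 0.5874 0.5915
 0.5947]
0.02 106 0.5048876559003426 0.595924183400641 [0.5049 0.507  0.5671 0.5694 0.5747 0.5789 0.5811 0.5851 0.5883 0.5915
 0.5946]
0.04 81 0.3990833858285709 0.5947082105289272 [0.3991 0.5045 0.5065 0.5665 0.5686 0.5706 0.5749 0.577  0.5903 0.5924
 0.5947]
0.06 137 0.39731771329375143 0.5945609968229147 [0.3973 0.503  0.506  0.5667 0.57   0.5762 0.5793 0.5831 0.5864 0.5894
 0.593 ]
0.12 137 0.500600526433327 0.5924684516909657 [0.5006 0.5034 0.5644 0.5674 0.5722 0.5755 0.579  0.5819 0.5842 0.5876
 0.5907]
0.52 -0.033680374052434084
0.53 -0.032976402702383875
0.54 -0.03366664970347144
0.55 -0.03301820096648862
knob 708 [0.58182019 0.09860404 0.08372957] ((582.1513671875, 98.64334106445312), (23.377700805664062, 22.642728805541992), 14.715055465698242)
```

View pics/w4.png

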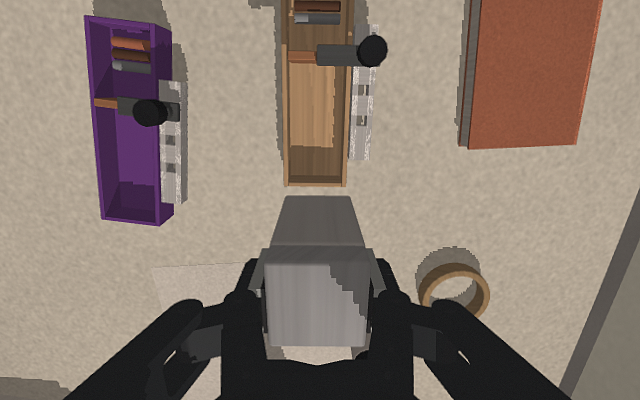

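```bash
python3 - <<'E'
from m import *
im=load('wrist');W=cloud(im);o=ctrl.get_obs()
w=W[270:340,285:350].reshape(-1,3);print(np.nanmean(w,0),np.isnan(w[:,0]).mean())
z=np.nanmedian(w[:,2])
f=im['frame'][:,:,::-1];c=cv2.convertScaleAbs(cv2.resize(f[180:370,220:420],None,fx=4,fy=3,interpolation=cv2.INTER_CUBIC),alpha=1.5);cv2.imwrite('pics/crop4.png',c)
q=W[250:360,240:390].reshape(-1,3);q=q[abs(q[:,2]-z)<.006]
# bins along y and x
print(z,len(q),np.percentile(q,[1,50,99],axis=0).round(4),cv2.minAreaRect(q[:,:2].astype(np.float32)*1000))
E
```

```text
[ 0.54248851 -0.01984826  0.25765918] 0.003076923076923077
0.25765408870713247 10497 [[ 0.5163 -0.0404  0.2522]
 [ 0.5422 -0.0164  0.2575]
 [ 0.5668  0.0007  0.2616]] ((541.8389282226562, -20.483558654785156), (61.15816116333008, 43.058319091796875), 1.8619757890701294)
```

View pics/crop4.png

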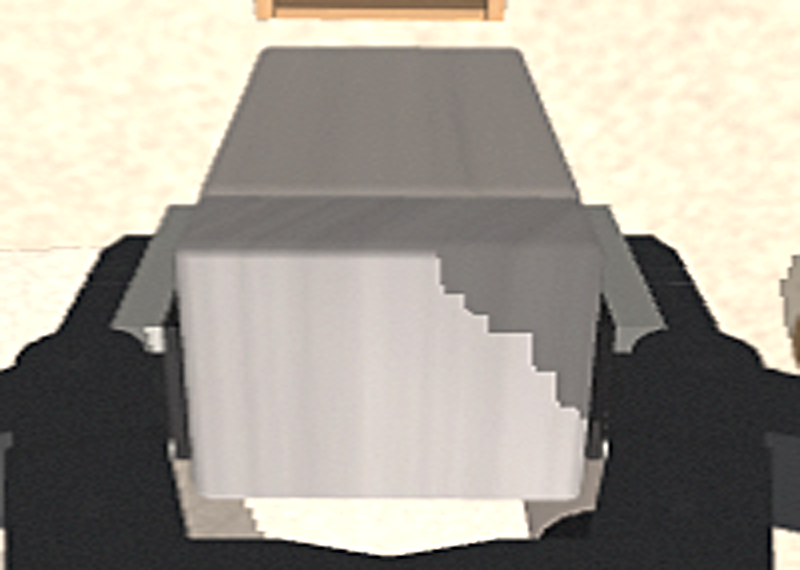

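Emit:
jog_arm([
  {"dx": -0.045,"dy": 0.253,"dz": -0.8,"twist": -0.09},
  {"dx": -0.045,"dy": 0.253,"dz": -1.5,"twist": -0.09},
  {"dx": -0.045,"dy": 0.253,"dz": -2.0,"twist": -0.09},
  {"dx": -0.045,"dy": 0.253,"dz": -2.0,"twist": -0.09},
  {"dx": -0.045,"dy": 0.253,"dz": -2.0,"twist": -0.09},
])

```text
t: 4.47
tool_pos: [0.5404, -0.0089, 0.1001]
tool_rot: [-2.174, -2.259, -0.013]
contact_force: [0.4, -0.6, -2.4]
opening: 0.0417
```

```bash
python3 - <<'E'
from m import *
im=save('wrist','w5');W=cloud(im)
o=ctrl.get_obs();print(o['t'],o['tool_pos'],o['tool_rot'],o['contact_force'])
E
```

```text
4.525 [ 0.54083076 -0.00884754  0.10076701] [-2.17400687 -2.26042721 -0.01420843] [ 0.39911185  0.00967136 -2.61535543]
```

View pics/w5.png

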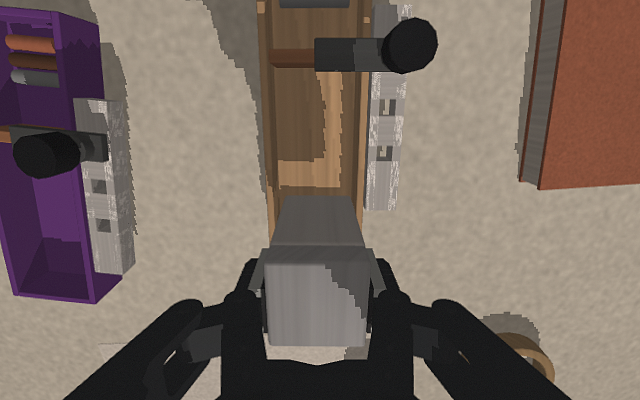

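```bash
python3 - <<'E'
from m import *
im=load('wrist');W=cloud(im)
p=pts(W,(.537,.065),.14,.034,.040)
for y0 in (.03,.045,.06,.07,.08):
    q=p[(abs(p[:,1]-y0)<.0015)]; x=np.sort(q[:,0]);x=x[x>.49]; g=np.diff(x);i=np.argmax(g); print(y0,x[0],x[i],x[i+1],x[-1],'mid',(x[i]+x[i+1])/2)
print(plane(im,[(276,198),(362,198),(319,198)],.056))
q=W[250:360,240:390].reshape(-1,3);q=q[abs(q[:,2]-.139)<.006];print(cv2.minAreaRect(q[:,:2].astype(np.float32)*1000))
u=pts(W,(.58,.098),.03,.078,.09);print('knob',len(u),cv2.minAreaRect(u[:,:2].astype(np.float32)*1000))
r=W[:210,360:420].reshape(-1,3);r=r[abs(r[:,2]-.036)<.003];print(r[:,1].min(),r[:,0].max())
E
```

```text
0.03 0.5037500502282988 0.5090404526541782 0.5667361058363599 0.596160034420268 mid 0.537888279245269
0.045 0.5032599553342298 0.5080140153836571 0.5662193562099613 0.5952882192720119 mid 0.5371166857968093
0.06 0.5028840208323999 0.5077529394741622 0.5654089492070912 0.5949181148985168 mid 0.5365809443406266
0.07 0.5023620295617846 0.5071393742529686 0.5652017915928208 0.594477217211385 mid 0.5361705829228947
0.08 0.5017108997124691 0.5066042680309881 0.5647023031575535 0.5937808533905883 mid 0.5356532855942708
[[0.51414051 0.0108914  0.056     ]
 [0.56904453 0.01302644 0.056     ]
 [0.54158479 0.01195835 0.056     ]]
((539.932861328125, -6.541315078735352), (61.794002532958984, 43.2405891418457), 0.9815210103988647)
knob 2182 ((581.9985961914062, 98.80850219726562), (22.933555603027344, 23.6471004486084), 79.6503677368164)
-0.0017781564531335337 0.5970569710538935
```

Emit:
jog_arm([
  {"dx": -0.02,"dy": 0.02,"dz": 0,"twist": 0},
  {"dx": -0.02,"dy": 0.02,"dz": -0.3,"twist": 0},
  {"dx": -0.02,"dy": 0.02,"dz": -0.6,"twist": 0},
  {"dx": -0.02,"dy": 0.02,"dz": -0.77,"twist": 0},
  {"dx": -0.02,"dy": 0.02,"dz": -0.78,"twist": 0},
])

```text
t: 5.15
tool_pos: [0.5386, -0.0074, 0.0523]
tool_rot: [-2.172, -2.259, -0.012]
contact_force: [0.7, 0.7, -1.9]
opening: 0.0413
```

Emit:
jog_arm([
  {"dx": 0,"dy": 0,"dz": -0.03,"twist": 0},
  {"dx": 0,"dy": 0,"dz": -0.03,"twist": 0},
])

```text
t: 5.4
tool_pos: [0.5391, -0.0075, 0.051]
tool_rot: [-2.173, -2.259, -0.012]
contact_force: [-0.6, -0.3, -2.5]
opening: 0.0417
```

```bash
python3 - <<'E'
from m import *
im=save('side','s1');f=np.array(im['frame'])[:,:,::-1];cv2.imwrite('pics/s1c.png',cv2.resize(f[130:280,250:430],None,fx=4,fy=4))
o=ctrl.get_obs();print(o['t'],o['tool_pos'],o['tool_rot'],o['contact_force'])
E
```

```text
5.45 [ 0.53901059 -0.00750739  0.05091378] [-2.172821   -2.2594338  -0.01245477] [ 0.13305136 -0.25069157 -2.13732225]
```

View pics/s1c.png

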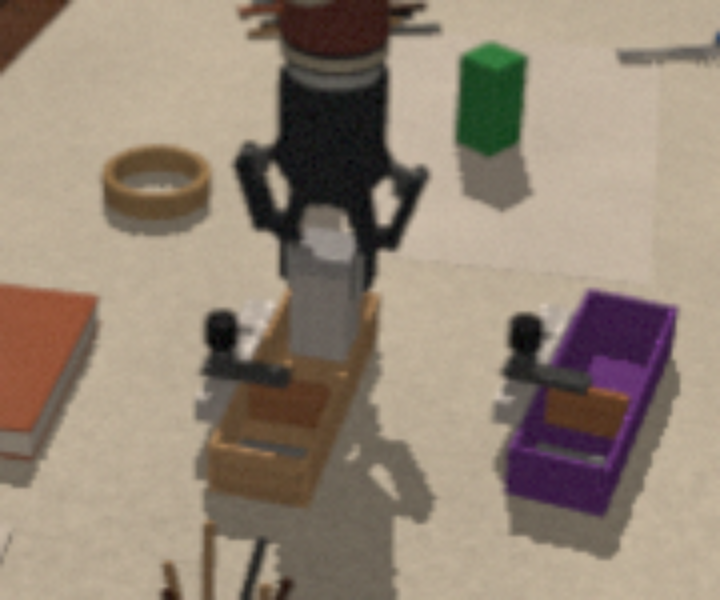

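The tin is inside the bay; its weight is still on the gripper, so I lower a little more.

Emit:
jog_arm([
  {"dx": 0,"dy": 0,"dz": -0.03,"twist": 0},
  {"dx": 0,"dy": 0,"dz": -0.03,"twist": 0},
  {"dx": 0,"dy": 0,"dz": -0.03,"twist": 0},
])

```text
t: 5.82
tool_pos: [0.5391, -0.0075, 0.0508]
tool_rot: [-2.172, -2.259, -0.012]
contact_force: [-4.8, 1.0, 7.6]
opening: 0.0419
```

Emit:
jog_arm([
  {"dx": 0,"dy": 0,"dz": 0,"twist": 0},
  {"dx": 0,"dy": 0,"dz": 0,"twist": 0},
  {"dx": 0,"dy": 0,"dz": 0,"twist": 0},
  {"dx": 0,"dy": 0,"dz": 0,"twist": 0},
], gripper=0)

```text
t: 6.32
tool_pos: [0.5391, -0.0075, 0.0507]
tool_rot: [-2.172, -2.259, -0.012]
contact_force: [-0.7, -0.7, 0.1]
opening: 0.0853
```

Emit:
jog_arm([
  {"dx": 0,"dy": 0,"dz": 0.5,"twist": 0},
  {"dx": 0,"dy": 0,"dz": 1.3,"twist": 0},
  {"dx": 0,"dy": 0,"dz": 2.2,"twist": 0},
  {"dx": 0,"dy": 0,"dz": 2.8,"twist": 0},
  {"dx": 0,"dy": 0,"dz": 2.8,"twist": 0},
])

```text
t: 6.95
tool_pos: [0.5413, -0.0078, 0.2231]
tool_rot: [-2.177, -2.264, -0.019]
contact_force: [0.3, -0.0, -0.2]
opening: 0.0851
```

```bash
python3 - <<'E'
from m import *
im=save('wrist','w6');W=cloud(im)
o=ctrl.get_obs();print(o['t'],o['tool_pos'],o['tool_rot'],o['contact_force'])
t=pts(W,(.54,-.006),.04,.08,.1);print(len(t),t[:,2].mean(),t[:,2].std(),cv2.minAreaRect(t[:,:2].astype(np.float32)*1000))
p=pts(W,(.537,.065),.14,.034,.040)
for y0 in (-.025,-.01,.03,.045,.06,.07,.08):
    q=p[(abs(p[:,1]-y0)<.0015)]; x=np.sort(q[:,0]);x=x[x>.49]; g=np.diff(x);i=np.argmax(g); print(y0,x[0],x[i],x[i+1],x[-1],'mid',(x[i]+x[i+1])/2)
for x0 in (.53,.54,.55): print(x0,np.sort(p[abs(p[:,0]-x0)<.002][:,1])[:30:3].round(4))
E
```

```text
7.0 [ 0.53992277 -0.00762753  0.22019073] [-2.17420461 -2.2609803  -0.01446654] [-0.75555664  0.51784325  0.33577213]
2005 0.08949965831119845 0.0014822301394356754 ((539.7686157226562, -4.484033584594727), (41.967403411865234, 41.87950134277344), 2.3641583919525146)
-0.025 0.5064006996195412 0.5110072227825897 0.5689620336455556 0.5734650191951085 mid 0.5399846282140727
-0.01 0.5063737824398067 0.5096523053091816 0.568801511466677 0.5733011242744016 mid 0.5392269083879293
0.03 0.5040012122291017 0.5083476668226703 0.5667675880116646 0.59563647133391 mid 0.5375576274171674
0.045 0.5040329976901187 0.5081863320265888 0.5664710328337675 0.5953737709274527 mid 0.5373286824301782
0.06 0.5029383735985223 0.5071164110615776 0.5655289399871302 0.5937629424667656 mid 0.5363226755243539
0.07 0.501800940470829 0.5069822051315366 0.5650307764632181 0.593961921291507 mid 0.5360064907973774
0.08 0.501783761720407 0.5065551913803796 0.5653309680904863 0.5930004858058462 mid 0.535943079735433
0.53 [0.0156 0.016  0.0926]
0.54 [0.0159]
0.55 [0.0162 0.0166]
```

View pics/w6.png

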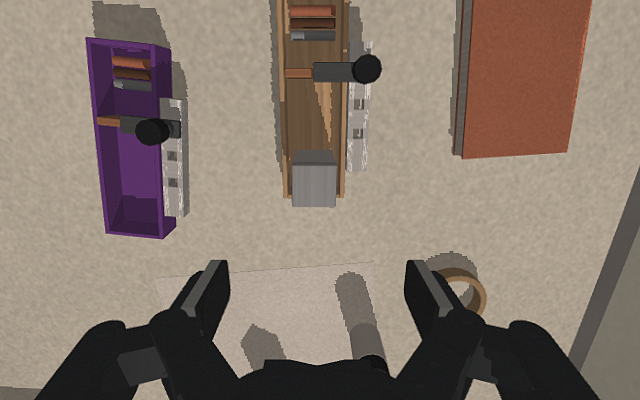

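Tin stands in the bay at picture (314,180), square to the walls. On to the jar.

Emit:
jog_arm([
  {"dx": 1.37,"dy": -4.13,"dz": 0,"twist": 0},
  {"dx": 1.37,"dy": -4.13,"dz": 0,"twist": 0},
  {"dx": 1.37,"dy": -4.13,"dz": 0,"twist": 0},
  {"dx": 1.37,"dy": -4.13,"dz": 0,"twist": 0},
  {"dx": 1.37,"dy": -4.13,"dz": 0,"twist": 0},
])

```text
t: 7.62
tool_pos: [0.6213, -0.2585, 0.2166]
tool_rot: [-2.176, -2.254, -0.012]
contact_force: [-0.3, 0.1, 0.1]
opening: 0.0857
```

```bash
python3 - <<'E'
from m import *
im=save('wrist','w7');W=cloud(im)
o=ctrl.get_obs();print(o['t'],o['tool_pos'],o['tool_rot'],o['contact_force'])
t=pts(W,(.622,-.255),.04,.07,.1);print(len(t),t[:,2].mean(),cv2.minEnclosingCircle(t[:,:2].astype(np.float32)*1000))
E
```

```text
7.675 [ 0.62137113 -0.25796607  0.21683646] [-2.17511963 -2.25474284 -0.01204937] [-0.51366565 -0.69318178 -0.75204301]
1584 0.0794949872828436 ((622.4886474609375, -254.5926055908203), 21.348838806152344)
```

View pics/w7.png

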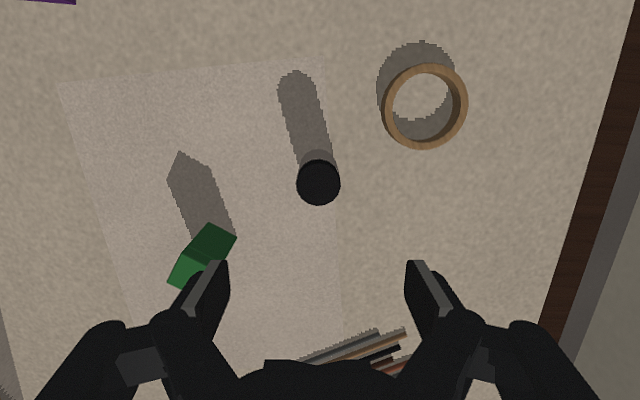

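Jar lid is at (318,182), centred ahead of the fingers; green decoy clear at (200,255).

Emit:
jog_arm([
  {"dx": 0.015,"dy": 0.04,"dz": -0.9,"twist": 0},
  {"dx": 0.015,"dy": 0.04,"dz": -1.8,"twist": 0},
  {"dx": 0.015,"dy": 0.04,"dz": -2.5,"twist": 0},
  {"dx": 0.015,"dy": 0.04,"dz": -2.9,"twist": 0},
  {"dx": 0.015,"dy": 0.04,"dz": -2.9,"twist": 0},
])

```text
t: 8.3
tool_pos: [0.6194, -0.2526, 0.0387]
tool_rot: [-2.168, -2.251, -0.009]
contact_force: [0.3, -0.1, 0.8]
opening: 0.0852
```

Emit:
jog_arm([
  {"dx": 0,"dy": 0,"dz": 0,"twist": 0},
  {"dx": 0,"dy": 0,"dz": 0,"twist": 0},
  {"dx": 0,"dy": 0,"dz": 0,"twist": 0},
  {"dx": 0,"dy": 0,"dz": 0,"twist": 0},
  {"dx": 0,"dy": 0,"dz": 0,"twist": 0},
], gripper=255, newtons=40)

```text
t: 8.93
tool_pos: [0.6204, -0.253, 0.0405]
tool_rot: [-2.17, -2.252, -0.011]
contact_force: [-0.2, 0.7, 6.2]
opening: 0.0428
```

Emit:
jog_arm([
  {"dx": 0,"dy": 0,"dz": 0.5,"twist": 0},
  {"dx": 0,"dy": 0,"dz": 1.4,"twist": 0},
  {"dx": 0,"dy": 0,"dz": 2.3,"twist": 0},
  {"dx": 0,"dy": 0.5,"dz": 2.9,"twist": 0},
  {"dx": 0,"dy": 1,"dz": 2.9,"twist": 0},
])

```text
t: 9.55
tool_pos: [0.6221, -0.1936, 0.2192]
tool_rot: [-2.176, -2.256, -0.015]
contact_force: [-0.7, 0.7, -2.5]
opening: 0.0431
```

Emit:
jog_arm([
  {"dx": -1.41,"dy": 3.73,"dz": 0,"twist": 0},
  {"dx": -1.41,"dy": 3.73,"dz": 0,"twist": 0},
  {"dx": -1.41,"dy": 3.73,"dz": 0,"twist": 0},
  {"dx": -1.41,"dy": 3.73,"dz": 0,"twist": 0},
  {"dx": -1.41,"dy": 3.73,"dz": 0,"twist": 0},
])

```text
t: 10.18
tool_pos: [0.5359, 0.0329, 0.2184]
tool_rot: [-2.17, -2.26, -0.014]
contact_force: [0.4, -0.1, -1.7]
opening: 0.0428
```

```bash
python3 - <<'E'
from m import *
im=save('wrist','w8');W=cloud(im)
o=ctrl.get_obs();print(o['t'],o['tool_pos'],o['tool_rot'],o['contact_force'])
q=W[200:380,220:420].reshape(-1,3);zt=o['tool_pos'][2]+.0395;q=q[abs(q[:,2]-zt)<.005]
r=np.nanmedian(q,0);print(zt,len(q),r)
q=q[(abs(q[:,0]-r[0])<.0225)];print('jar',q[:,1].min(),q[:,1].max(),q[:,2].mean(),cv2.minEnclosingCircle(q[:,:2].astype(np.float32)*1000))
f=np.array(im['frame'])[:,:,::-1];cv2.imwrite('pics/w8c.png',cv2.convertScaleAbs(f,alpha=1.6))
E
```

```text
10.225 [0.53667253 0.03129042 0.218554  ] [-2.17287062 -2.2587231  -0.0132373 ] [-0.70333811 -0.16429003 -1.53718014]
0.25805399626862646 8608 [0.53635903 0.03488932 0.25780191]
jar 0.009423555266487735 0.05255173949437285 0.2575893713126494 ((536.4070434570312, 32.913230895996094), 25.480422973632812)
```

View pics/w8c.png

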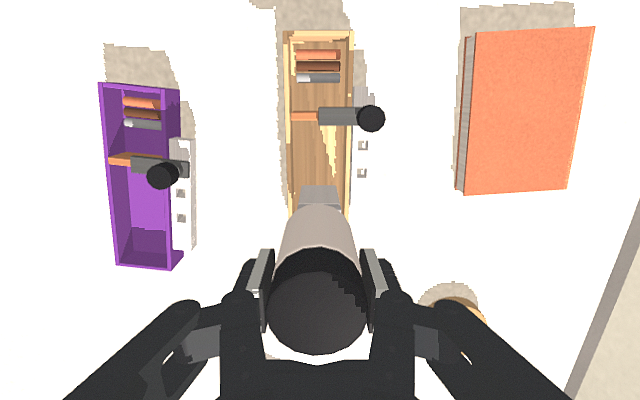

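Emit:
jog_arm([
  {"dx": 0.02,"dy": 0.16,"dz": -0.6,"twist": 0},
  {"dx": 0.02,"dy": 0.16,"dz": -1.2,"twist": 0},
  {"dx": 0.02,"dy": 0.16,"dz": -1.2,"twist": 0},
  {"dx": 0.02,"dy": 0.16,"dz": -1.2,"twist": 0},
])

```text
t: 10.72
tool_pos: [0.5388, 0.04, 0.1477]
tool_rot: [-2.175, -2.258, -0.014]
contact_force: [0.1, 1.1, -1.2]
opening: 0.0431
```

```bash
python3 - <<'E'
from m import *
im=save('wrist','w9');W=cloud(im)
o=ctrl.get_obs();print(o['t'],o['tool_pos'],o['tool_rot'],o['contact_force'])
q=W[200:380,220:420].reshape(-1,3);zt=o['tool_pos'][2]+.0395;q=q[abs(q[:,2]-zt)<.005]
r=np.nanmedian(q,0)
q=q[(abs(q[:,0]-r[0])<.0225)];print('jar',q[:,0].min(),q[:,0].max(),q[:,1].min(),q[:,1].max(),q[:,2].mean())
E
```

```text
10.775 [0.53929222 0.04013636 0.14852545] [-2.17563405 -2.2593378  -0.01609654] [ 0.32892553 -0.10536472 -1.76663453]
jar 0.5166901532441249 0.5616854466593755 0.01643482626569799 0.059807306299707916 0.18687487666254596
```

View pics/w9.png

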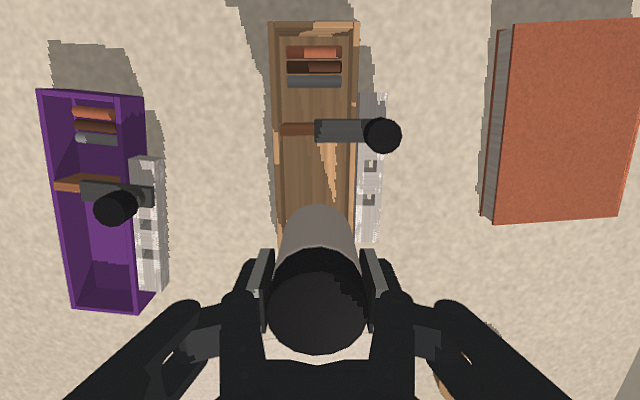

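Emit:
jog_arm([
  {"dx": -0.025,"dy": 0.03,"dz": 0,"twist": 0},
  {"dx": -0.025,"dy": 0.03,"dz": -0.4,"twist": 0},
  {"dx": -0.025,"dy": 0.03,"dz": -0.9,"twist": 0},
  {"dx": -0.025,"dy": 0.03,"dz": -1.35,"twist": 0},
  {"dx": -0.025,"dy": 0.03,"dz": -1.35,"twist": 0},
])

```text
t: 11.4
tool_pos: [0.5364, 0.042, 0.0662]
tool_rot: [-2.174, -2.257, -0.012]
contact_force: [0.1, 0.6, -1.2]
opening: 0.043
```

Emit:
jog_arm([
  {"dx": 0,"dy": 0,"dz": -0.2,"twist": 0},
  {"dx": 0,"dy": 0,"dz": -0.28,"twist": 0},
  {"dx": 0,"dy": 0,"dz": -0.3,"twist": 0},
  {"dx": 0,"dy": 0,"dz": -0.3,"twist": 0},
])

```text
t: 11.9
tool_pos: [0.5368, 0.042, 0.0486]
tool_rot: [-2.174, -2.258, -0.013]
contact_force: [0.2, 0.4, -1.8]
opening: 0.0433
```

Emit:
jog_arm([
  {"dx": 0,"dy": 0,"dz": -0.03,"twist": 0},
  {"dx": 0,"dy": 0,"dz": -0.04,"twist": 0},
  {"dx": 0,"dy": 0,"dz": -0.04,"twist": 0},
])

```text
t: 12.28
tool_pos: [0.537, 0.042, 0.0466]
tool_rot: [-2.174, -2.258, -0.014]
contact_force: [0.5, -0.5, 0.5]
opening: 0.0432
```

Emit:
jog_arm([
  {"dx": 0,"dy": 0,"dz": -0.01,"twist": 0},
  {"dx": 0,"dy": 0,"dz": -0.01,"twist": 0},
  {"dx": 0,"dy": 0,"dz": -0.01,"twist": 0},
  {"dx": 0,"dy": 0,"dz": -0.01,"twist": 0},
  {"dx": 0,"dy": 0,"dz": -0.01,"twist": 0},
], gripper=0)

```text
t: 12.9
tool_pos: [0.537, 0.042, 0.046]
tool_rot: [-2.174, -2.258, -0.014]
contact_force: [-0.1, 0.5, 0.7]
opening: 0.0855
```

Emit:
jog_arm([
  {"dx": 0,"dy": 0,"dz": 0.5,"twist": 0},
  {"dx": 0,"dy": 0,"dz": 1.3,"twist": 0},
  {"dx": 0,"dy": 0,"dz": 2.2,"twist": 0},
  {"dx": 0,"dy": 0,"dz": 2.9,"twist": 0},
  {"dx": 0,"dy": 0,"dz": 2.9,"twist": 0},
])

```text
t: 13.52
tool_pos: [0.5395, 0.0418, 0.2253]
tool_rot: [2.179, 2.263, 0.023]
contact_force: [0.0, -0.3, -0.6]
opening: 0.0854
```

```bash
python3 - <<'E'
from m import *
im=save('wrist','w10');W=cloud(im)
o=ctrl.get_obs();print(o['t'],o['tool_pos'],o['tool_rot'],o['contact_force'])
t=pts(W,(.54,-.004),.025,.08,.1);print('tin',len(t),t[:,2].mean(),t[:,2].std(),cv2.minAreaRect(t[:,:2].astype(np.float32)*1000))
t=pts(W,(.537,.0415),.0235,.08,.1);print('jar',len(t),t[:,2].mean(),cv2.minEnclosingCircle(t[:,:2].astype(np.float32)*1000))
u=pts(W,(.58,.098),.03,.078,.09);print('knob',len(u),u[:,2].mean(),cv2.minEnclosingCircle(u[:,:2].astype(np.float32)*1000))
E
```

```text
13.575 [0.53807625 0.04188734 0.22224875] [-2.17663686 -2.26040009 -0.01787539] [-0.12608035 -0.40171191 -0.85525724]
tin 1667 0.08945041070836206 0.0016117756806323979 ((539.4907836914062, -2.6288394927978516), (41.76099395751953, 46.93072509765625), 3.4395453929901123)
jar 1497 0.08563936719688074 ((537.6117553710938, 39.981143951416016), 21.266706466674805)
knob 553 0.08362495565241954 ((581.86767578125, 99.43579864501953), 12.020772933959961)
```

View pics/w10.png

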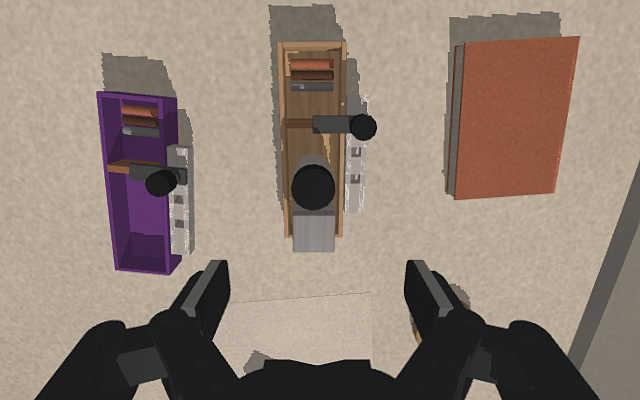

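Jar lid at (313,187) sits directly beside the tin, both inside the bay. Now turn a quarter and go over the knob at (363,127).

Emit:
jog_arm([
  {"dx": 0.4,"dy": 0.5,"dz": 0,"twist": 1},
  {"dx": 0.73,"dy": 0.94,"dz": 0,"twist": 2},
  {"dx": 0.73,"dy": 0.94,"dz": 0,"twist": 3},
  {"dx": 0.73,"dy": 0.94,"dz": 0,"twist": 4},
  {"dx": 0.73,"dy": 0.94,"dz": 0,"twist": 5},
], gripper=130)

```text
t: 14.2
tool_pos: [0.5807, 0.0984, 0.2194]
tool_rot: [-1.006, -2.963, -0.011]
contact_force: [0.9, 0.7, -0.3]
opening: 0.042
```

Emit:
jog_arm([
  {"dx": 0,"dy": 0,"dz": 0,"twist": 1},
  {"dx": 0,"dy": 0,"dz": 0,"twist": 2},
  {"dx": 0,"dy": 0,"dz": 0,"twist": 3},
  {"dx": 0,"dy": 0,"dz": 0,"twist": 4},
  {"dx": 0,"dy": 0,"dz": 0,"twist": 4},
])

```text
t: 14.82
tool_pos: [0.5797, 0.0983, 0.2171]
tool_rot: [0.065, -3.123, -0.004]
contact_force: [0.1, -0.4, 0.1]
opening: 0.0419
```

```bash
python3 - <<'E'
from m import *
im=save('wrist','w11');W=cloud(im)
o=ctrl.get_obs();print(o['t'],o['q'],o['tool_pos'],o['tool_rot'],o['opening'])
a=o['tool_rot'];print('yaw',np.degrees(2*np.arctan2(a[1],a[0])))
u=pts(W,(.582,.098),.03,.078,.09);print('knob',len(u),u[:,2].mean(),cv2.minEnclosingCircle(u[:,:2].astype(np.float32)*1000))
im=save('top','t2');T=cloud(im);u=pts(T,(.582,.098),.03,.078,.09);print('knob',len(u))
E
```

```text
14.875 [ 0.04014605 -0.0143987   1.70417252  0.00297923  1.46868753 -1.57176954] [0.57989386 0.09838182 0.21748004] [ 0.06372408 -3.12401665 -0.00410924] 0.04220769570477377
yaw -177.66287128880498
knob 497 0.08358719092770782 ((581.6961059570312, 98.7300033569336), 11.95065975189209)
knob 18
```

View pics/w11.png

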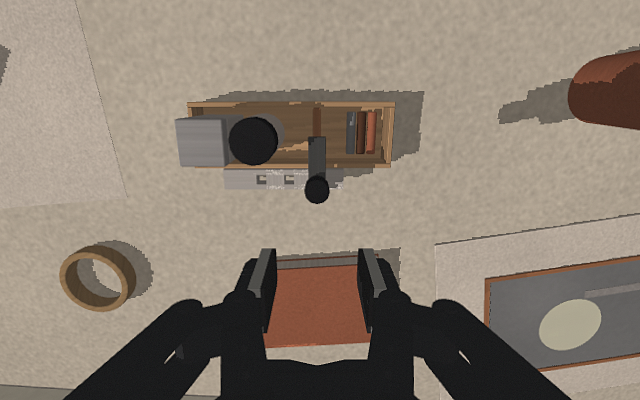

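Knob at (317,190), centred between the fingers; jar (253,140) and tin (202,142) in the bay. Descending.

Emit:
jog_arm([
  {"dx": 0.03,"dy": 0,"dz": -0.8,"twist": 0},
  {"dx": 0.03,"dy": 0,"dz": -1.6,"twist": 0},
  {"dx": 0.03,"dy": 0,"dz": -2.0,"twist": 0},
  {"dx": 0.03,"dy": 0,"dz": -2.0,"twist": 0},
])

```text
t: 15.42
tool_pos: [0.5795, 0.0982, 0.0947]
tool_rot: [0.062, -3.118, -0.004]
contact_force: [0.4, -0.1, -0.0]
opening: 0.0417
```

```bash
python3 - <<'E'
from m import *
im=save('wrist','w12');W=cloud(im)
o=ctrl.get_obs();print(o['t'],o['tool_pos'],o['tool_rot'],o['opening'])
u=pts(W,(.582,.098),.03,.078,.09);print('knob',len(u),u[:,2].mean(),cv2.minEnclosingCircle(u[:,:2].astype(np.float32)*1000))
E
```

```text
15.475 [0.58116754 0.0983087  0.09698094] [ 0.06204257 -3.12244674 -0.00411632] 0.0417925254414137
knob 1369 0.08342936701251374 ((581.691650390625, 98.69084930419922), 12.09312915802002)
```

View pics/w12.png

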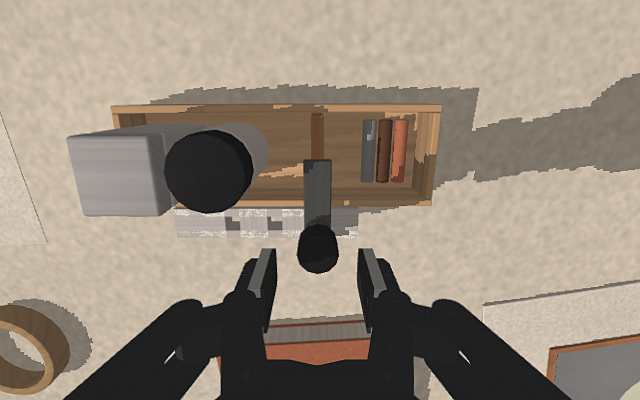

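Aligned: the knob (317,248) is centred between the pads. Go down to TCP z ≈ 0.053 and grip.

Emit:
jog_arm([
  {"dx": 0.01,"dy": 0.005,"dz": -0.4,"twist": 0},
  {"dx": 0.01,"dy": 0.005,"dz": -0.7,"twist": 0},
  {"dx": 0.01,"dy": 0.005,"dz": -0.74,"twist": 0},
  {"dx": 0.01,"dy": 0.005,"dz": -0.74,"twist": 0},
])

```text
t: 15.98
tool_pos: [0.5823, 0.0986, 0.0533]
tool_rot: [0.062, -3.123, -0.004]
contact_force: [-0.4, -0.6, 0.5]
opening: 0.042
```

Emit:
jog_arm([
  {"dx": 0,"dy": 0,"dz": 0,"twist": 0},
  {"dx": 0,"dy": 0,"dz": 0,"twist": 0},
  {"dx": 0,"dy": 0,"dz": 0,"twist": 0},
  {"dx": 0,"dy": 0,"dz": 0,"twist": 0},
], gripper=255, newtons=50)

```text
t: 16.48
tool_pos: [0.5832, 0.0987, 0.0545]
tool_rot: [0.062, -3.125, -0.004]
contact_force: [0.2, 0.5, 5.9]
opening: 0.0223
```

Emit:
jog_arm([
  {"dx": 0,"dy": 0,"dz": 0.07,"twist": 0},
  {"dx": 0,"dy": 0,"dz": 0.14,"twist": 0},
  {"dx": 0,"dy": 0,"dz": 0.21,"twist": 0},
  {"dx": 0,"dy": 0,"dz": 0.25,"twist": 0},
  {"dx": 0,"dy": 0,"dz": 0.25,"twist": 0},
])

```text
t: 17.1
tool_pos: [0.5828, 0.0987, 0.0691]
tool_rot: [0.062, -3.125, -0.004]
contact_force: [3.4, 0.6, -5.8]
opening: 0.0228
```

```bash
python3 - <<'E'
from m import *
im=save('wrist','w13');W=cloud(im)
o=ctrl.get_obs();print(o['t'],o['tool_pos'],o['tool_rot'],o['opening'],o['contact_force'])
u=pts(W,(.582,.098),.009,.075,.12);print('knob',len(u),np.median(u[:,2]))
im=save('side','s2');f=np.array(im['frame'])[:,:,::-1];cv2.imwrite('pics/s2c.png',cv2.resize(f[170:270,270:390],None,fx=6,fy=6))
E
```

```text
17.15 [0.58276141 0.09873214 0.06904264] [ 0.06185948 -3.12460746 -0.00435736] 0.021926099169067265 [ 2.99309549  1.53239159 -6.32346429]
knob 1134 0.09810133383386588
```

View pics/w13.png

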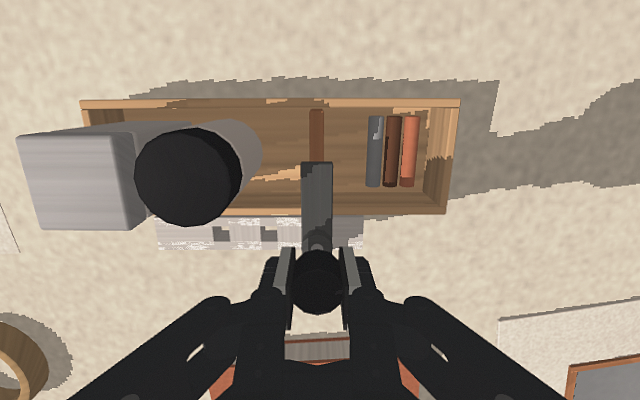

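View pics/s2c.png

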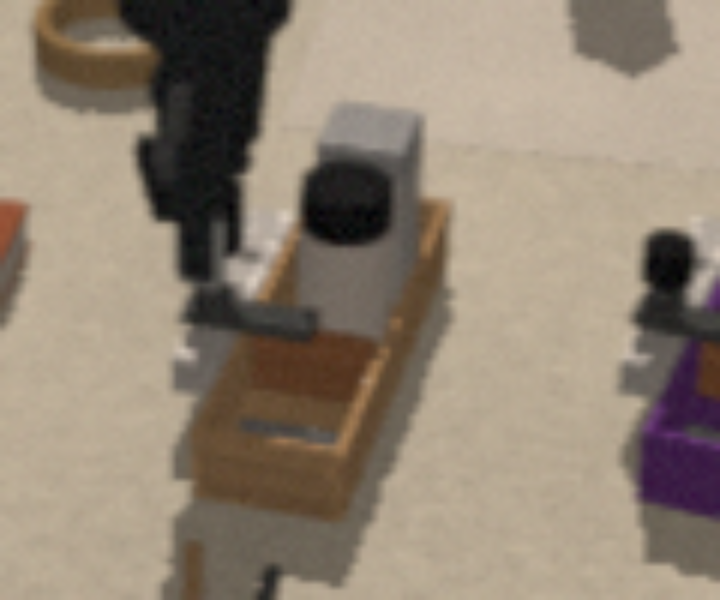

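The knob is up 14.6 mm (top at 98 mm), so the pin is clear. Slide 30 mm towards the jar.

Emit:
jog_arm([
  {"dx": 0.003,"dy": -0.08,"dz": 0,"twist": 0},
  {"dx": 0.006,"dy": -0.16,"dz": 0,"twist": 0},
  {"dx": 0.01,"dy": -0.24,"dz": 0,"twist": 0},
  {"dx": 0.013,"dy": -0.32,"dz": 0,"twist": 0},
  {"dx": 0.016,"dy": -0.4,"dz": 0,"twist": 0},
])

```text
t: 17.82
tool_pos: [0.5837, 0.0743, 0.069]
tool_rot: [0.062, -3.125, -0.004]
contact_force: [2.6, 1.7, -5.4]
opening: 0.0223
```

```bash
python3 - <<'E'
from m import *
im=save('wrist','w14');W=cloud(im)
o=ctrl.get_obs();print(o['t'],o['tool_pos'],o['tool_rot'],o['opening'],o['contact_force'])
p=o['tool_pos'];u=pts(W,p[:2],.009,.075,.12);print('knob',len(u),np.median(u[:,2]))
E
```

```text
17.875 [0.58376517 0.07381153 0.06901669] [ 0.06120128 -3.12454371 -0.00351928] 0.022041791029335372 [ 3.06584128  0.71293393 -6.87838382]
knob 1141 0.09800007057128454
```

View pics/w14.png

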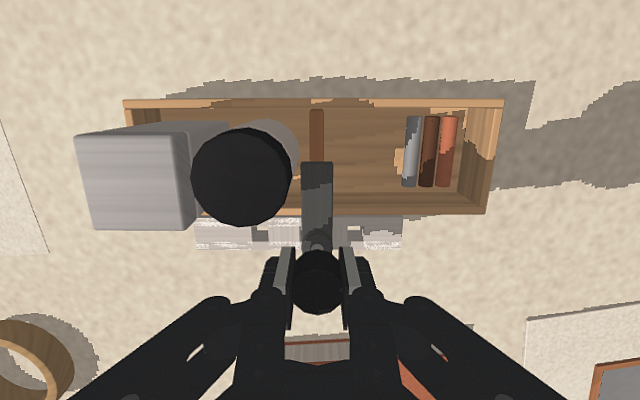

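Emit:
jog_arm([
  {"dx": 0.002,"dy": -0.05,"dz": 0,"twist": 0},
  {"dx": 0.003,"dy": -0.085,"dz": 0,"twist": 0},
  {"dx": 0.003,"dy": -0.085,"dz": 0,"twist": 0},
  {"dx": 0.003,"dy": -0.085,"dz": 0,"twist": 0},
])

```text
t: 18.38
tool_pos: [0.584, 0.0688, 0.069]
tool_rot: [0.061, -3.125, -0.004]
contact_force: [3.2, 2.5, -6.9]
opening: 0.0228
```

```bash
python3 - <<'E'
from m import *
im=save('wrist','w15');W=cloud(im)
o=ctrl.get_obs();print(o['t'],o['tool_pos'],o['tool_rot'],o['opening'],o['contact_force'])
E
```

```text
18.425 [0.58397889 0.06881762 0.06905624] [ 0.06147118 -3.12467171 -0.00356258] 0.022665591585208734 [ 3.27021096  2.87441709 -7.83431151]
```

View pics/w15.png

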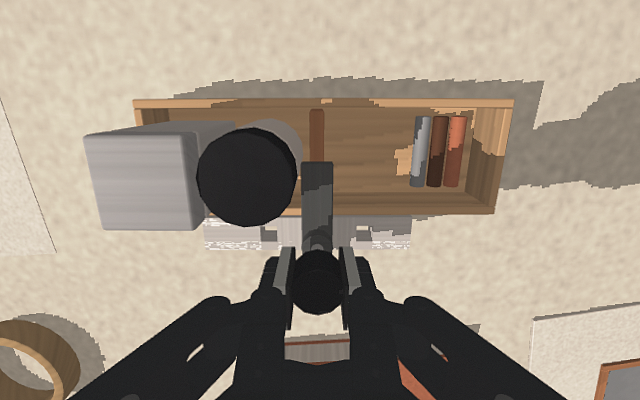

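The start hole (363,234) and last hole (270,234) sit symmetric about the arm (317), so the pin is over the next hole. Lower it.

Emit:
jog_arm([
  {"dx": 0,"dy": 0,"dz": -0.06,"twist": 0},
  {"dx": 0,"dy": 0,"dz": -0.12,"twist": 0},
  {"dx": 0,"dy": 0,"dz": -0.18,"twist": 0},
  {"dx": 0,"dy": 0,"dz": -0.24,"twist": 0},
  {"dx": 0,"dy": 0,"dz": -0.25,"twist": 0},
])

```text
t: 19.05
tool_pos: [0.5843, 0.0688, 0.0546]
tool_rot: [0.062, -3.125, -0.004]
contact_force: [-0.0, 2.4, 0.1]
opening: 0.0224
```

```bash
python3 - <<'E'
from m import *
im=save('wrist','w16');W=cloud(im)
o=ctrl.get_obs();print(o['t'],o['tool_pos'],o['tool_rot'],o['opening'],o['contact_force'])
p=o['tool_pos'];u=pts(W,p[:2],.009,.07,.12);print('knob',len(u),np.median(u[:,2]))
E
```

```text
19.1 [0.58425266 0.0688112  0.05466377] [ 0.06143612 -3.12492206 -0.00357261] 0.021983851411522756 [-0.14728765  2.80980253  0.25483571]
knob 1143 0.08386555345384124
```

View pics/w16.png

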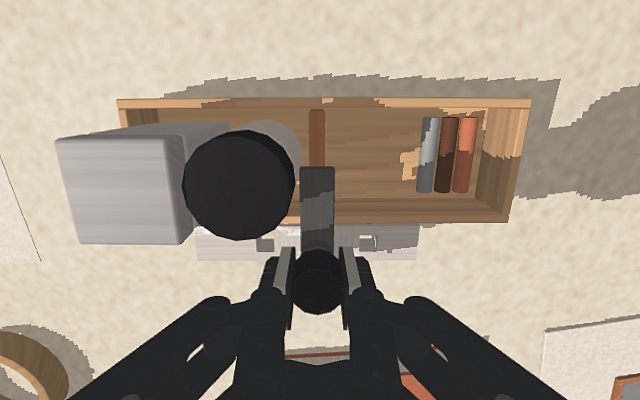

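Emit:
jog_arm([
  {"dx": 0,"dy": 0,"dz": -0.02,"twist": 0},
  {"dx": 0,"dy": 0,"dz": -0.02,"twist": 0},
  {"dx": 0,"dy": 0,"dz": -0.02,"twist": 0},
  {"dx": 0,"dy": 0,"dz": -0.02,"twist": 0},
])

```text
t: 19.6
tool_pos: [0.5845, 0.0688, 0.0545]
tool_rot: [0.062, -3.125, -0.003]
contact_force: [-2.7, 2.6, 5.2]
opening: 0.0222
```

```bash
python3 - <<'E'
from m import *
im=save('wrist','w17');W=cloud(im)
o=ctrl.get_obs();print(o['t'],o['tool_pos'],o['opening'],o['contact_force'])
p=o['tool_pos'];u=pts(W,p[:2],.009,.07,.12);print('knob',len(u),np.median(u[:,2]))
t=pts(W,(.54,-.006),.023,.08,.1);print('tin',len(t),t.mean(0),t[:,2].std())
t=pts(W,(.537,.039),.0235,.08,.1);print('jar',len(t),t[:,2].std(),cv2.minEnclosingCircle(t[:,:2].astype(np.float32)*1000))
im=save('side','s3');f=np.array(im['frame'])[:,:,::-1];cv2.imwrite('pics/s3c.png',cv2.resize(f[170:270,270:390],None,fx=6,fy=6))
E
```

```text
19.65 [0.58451108 0.06882796 0.05443752] 0.022343866561097322 [-2.15023989  2.96828496  5.58619039]
knob 1138 0.0838118684848532
tin 11184 [ 0.53852697 -0.00482501  0.08959208] 0.0014286936824200386
jar 9276 0.0008158068609794828 ((537.7894287109375, 36.726322174072266), 21.58134651184082)
```

View pics/s3c.png

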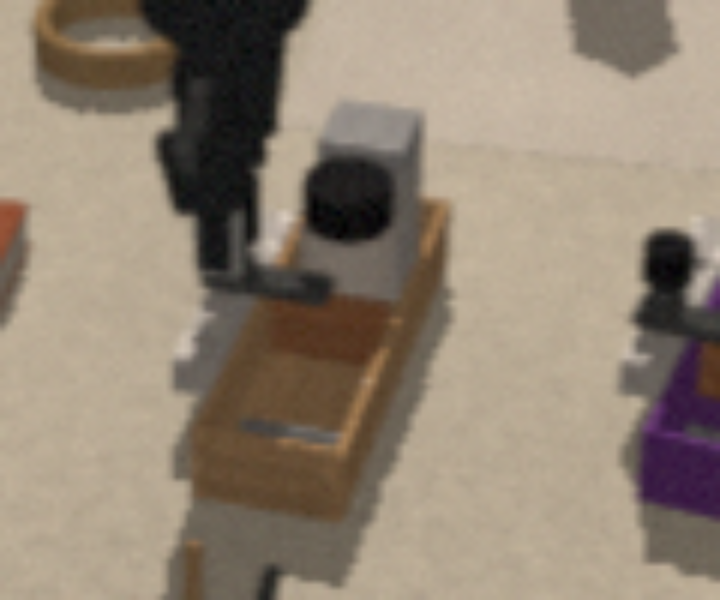

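Pin is hard on its home stop, since pressing gave +5.6 N with no travel. The divider is one hole on and both items are upright.

```bash
python3 -c "
from station import ctrl
print(ctrl.finish_job()); print(ctrl.get_obs()['t'])"
```

```text
the job is handed in; nothing more can be done
None
the job is handed in; nothing more can be done
```

I lowered the tin and then the jar upright into the wooden box's empty bay. I then pulled the knob up about 14.6 mm, slid the divider 29.9 mm, let the pin home in the next hole and handed the job in at about 19.7 s with the knob still gripped. No verdict was reported.

**Last checks:**
- **Pin:** The knob's top read 83.8 mm, against 83.5 mm before the lift. Pressing down gave about 5.5 N with almost no travel, so the pin is on its stop.
- **Grip:** The grip was set to 50 N. The opening read 22.3 mm on the 24 mm knob, as the other grasps also read about 1 mm under.
- **Jar and tin:** Both were standing on the bay floor, about 1 mm or less off the box's middle. They sat at roughly y = -34 mm (jar) and -76 mm (tin) in the box frame.
- **Bystanders:** I did not touch the mug, book or tape roll as far as I could see. I did not measure their positions again at the end.

**Disagreements:** The top and wrist cameras differed by about 2 mm on where the knob was. I used the wrist camera, and the pin went into the hole. One jog call was refused early on because its rows were missing keys; nothing moved.

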